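# Shut off the tagged air valve in the desk's service duct

## Robot

A 7-joint arm with a two-finger parallel gripper is mounted at the origin on the work surface. World frame = base frame: x ahead of the robot, y to its left, z up, the work surface at z = 0. Lengths are in m, angles in rad, forces in N, time in s.
With the tool pointing down it reaches from about 0.4 to 0.85 m from the base axis. Payload 10.4 kg.
Tool frame: the origin (TCP) lies at the very end of the fingers, on their centre line; the grasp point (between the pads) lies 19 mm behind it; x points along the fingers, z is the direction in which the jaws open and shut, and the axes are right-handed (so a half turn about x gives the same grasp; the last joint's range is limited). The gripper opens to 85 mm and grips with 20 to 120 N. Pads are 22 mm wide; open, the fingers measure 114 mm over their backs; the gripper's body (76 mm by 85 mm) begins 54 mm behind the grasp point. The pads swing forward as they close: fully open they stand 13 mm farther back than shut.
Start: joints at [1.284, 0.332, -0.065, 1.46, 0.022, 1.35, -0.088], TCP at [0.163, -0.603, 0.231] pointing down, gripper open.
Joint ranges: [-2.6, 2.6], [-0.5, 2.12], [-1.47, 1.34], [0.16, 2.42], [-1.27, 4.41], [0.06, 2.06], [-2.6, 2.6]. Speed limits (rad/s): [2.22, 2.22, 2.79, 2.79, 3.14, 3.14, 3.14].

## Interface

Orientations are given as a unit quaternion [x, y, z, w].
In Python, from workcell import get_obs, camera, camera_info, hand_in gives the robot as it stands.
- The arm moves only by the tool move_arm, never from a script. Its argument "motion" is text: rows parted by semicolons, each of 4 numbers parted by spaces: the shift along the world's x, y, z in m, then the turn about the world's z in rad. In form: tx ty tz spin; .... A call has 1 to 10 rows; each row is the pose to reach, as a shift and turn from the pose commanded when the call began; what a row does not reach only later rows make up. A row lasts 1/8 s, in which the tool goes at most 62.5 mm and 10.7 degrees, less where a joint would pass 70% of its speed; a pose out of reach is approached as far as the arm can. A call with a gripper value outside its range is refused whole. "grip" is the opening, from 0 (shut) to 1 (fully open), set as the call begins (left out, the last holds). The fingers move at their own pace and stop on an object; "force" is the grip in N (left out, the last holds). Time passes only in rows, so rows that repeat a pose let the fingers close. It gives the time, the measured TCP pose, the force and the opening at its end, in the units of the state.
- get_obs(): the state, without advancing time (a new reading comes with each control period).
- camera(name): name is "scene" or "top" or "wrist"; returns (picture, depth): 480x640x3 uint8, red, green, blue; 480x640 float32, m along the optical axis (not along the pixel's ray), 0 where there is no reading.
- camera_info(name): a dict with "camera_matrix" (3x3 intrinsics, pixels), "eye" and "attitude" of the camera in the world. Camera axes: x right, y up, looking along -z (the intrinsics and any distortion apply to the point x, -y, -z); pixel columns grow to the right and rows downward; lengths in m; the calibration is good to about 2 mm. A picture is of the moment at which its call begins: read the wrist's pose just before it. camera_info takes no time and is no camera call; for the wrist camera it gives the pose at the moment of the call.
- hand_in(): hands the job in, once; it reports no verdict.
The state is a dict: "clock": time; "joint_pos": joint angles; "joint_velocities": joint speeds; "tau": joint torques, N m; "position": TCP position; "ee_rot": TCP orientation; "ft_force": force on the tool from outside, world axes, zero at the start; "torque": the same for the moment, N m; "grip_width": opening from 0.0 (shut) to 1.0 (fully open).
Only numpy, scipy, OpenCV 4.12 (cv2) and the standard library are available. Lean on these libraries where they do the work, as an engineer would, in place of code of your own. Each camera call takes 0.05 s, during which the arm holds its last target.

## Task

The air line to the eyelet press is to be shut off: push the sliding cover of the service duct on the desk all the way aside, as far as it goes, by its upturned lip, then push the valve handle with the round tag shut, as far as it goes, so that it lies across its pipe. Do it all by pushing with the closed fingers: do not pinch, lift or carry anything. Leave the cover open, the other valve handle as it is and the things on the desk where they stand, and finish with the hand clear.

Things in the scene. Friction and masses are not known exactly. Their poses are not given: they have to be found in the camera images.
- duct: Grey sheet-metal service duct fixed to the desk, 150 mm (x) by 491 mm (y), 70 mm high. Origin on the desk; x away from the robot (faces at +-75 mm), y left along it (ends at -113 and +378 mm). Right part, y -109 to +122 mm: open-topped valve bay under the cover; left part: fixed deck the cover slides onto. Rails on both long walls, |x| > 62 mm, 80 mm high. Pipe in the bay at x = 50 mm, top 37 mm high.
- cover (a joint): Sliding aluminium cover of the valve bay, in m: 0 = bay closed, grows as the cover slides to the duct's +y (left); stop, fully open, at 0.245. Starts at 0 to 0.03. Sliding resistance about 3 N; stays where it is left.
- cover_lip (a point): Middle of the right-hand (-y) face of the cover's upturned lip, 85 mm above the desk, axes as the duct's. The lip stands on the cover's right-hand edge: 100 mm long (x), 4 mm thick (6 mm at its rounded top), from the cover's upper face at 74 mm to 98 mm above the desk. Push this face towards +y; it travels with the cover.
- valve_tagged: Brass ball valve whose handle has the tag, in the bay; origin on the desk straight below the stem, about which the handle turns; axes as the duct's. The stem is at the duct's x = 18 mm and y = -40 or +55 mm: the two valves change places between runs. Pipe along x, 26 mm high; brass body 29 mm thick, top 41 mm above the desk; stem nut top 58 mm.
- tagged_handle (a joint): Angle of the tagged handle, rad: 0 = open, it points to the duct's -x (to the robot) along its pipe; grows as it turns clockwise seen from above, towards +y; 1.571 = shut, at the stop, pointing to the duct's +y across the pipe. Starts at 0 to 0.2. Resists with 0.22 N m (about 5 N near its end); stays where it is left.
- tagged_handle_end (a point): Outer end of the tagged handle, 58 mm from the stem's axis, 51 mm above the desk; turns with it, x from the end to the stem. Black grip 12 mm wide, 46 to 56 mm above the desk; on top a flat round aluminium tag 30 mm across, 3 mm thick (top 59 mm above the desk), centred 40 mm from the stem's axis, overhanging the grip 9 mm each side.
- valve_plain: The other valve, of the same kind and in the other of the two places; same axes and origin. To be left alone.
- plain_handle_end (a point): Outer end of the other handle, the same black lever without a tag, half-way up, 58 mm from its stem's axis. It starts open, pointing to the duct's -x to within 0.12 rad, and must not be moved.
- tape_roll: Bystander: cardboard-brown tape roll lying flat on the desk off the right end of the duct, 90 mm across, 19 mm high; origin in the middle of its underside.
- screwdriver: Bystander: screwdriver with a black handle lying roughly along y in front of the duct; origin at its underside.
- glue: Bystander: white glue bottle standing off the right end of the duct, 38 mm across, 105 mm tall; origin in the middle of its underside.
- thermometer: Bystander: flat white thermometer, 125 x 22 x 12 mm, lying on the desk in front of the duct; origin in the middle of its underside.
- tin: Bystander: low brass-coloured open tin, 105 x 150 x 26 mm, behind the duct; origin in the middle of its underside.
- paper_box: Bystander: open folded paper box, 75 x 75 x 40 mm, behind the duct; origin in the middle of its underside.
- mug: Bystander: white mug, 76 mm across, 85 mm tall, behind the duct; origin in the middle of its underside.

How it is judged:
On the way, in this order (a step that is already met when the one before it is completed fails the run):
1. the cover is slid fully aside (value of joint cover above 0.23 m and value of joint tagged_handle below 0.4 rad), for 0.1 s.
2. the tagged handle is pushed shut (value of joint tagged_handle above 1.44 rad), for 0.2 s.
At the end, for the whole second after the job is handed in: Cover within 15 mm of its open stop, tagged handle within 0.13 rad of its shut stop, both at rest, the other handle's end within 12 mm of where it started (value of joint cover above 0.23 m and value of joint tagged_handle above 1.44 rad and distance of plain_handle_end from where it was at the start of the episode below 0.012 m and velocity of joint tagged_handle between -0.05 and 0.05 rad/s and velocity of joint cover between -0.01 and 0.01 m/s); the robot touches nothing.
It fails at once if the other valve's handle is moved (end by more than 12 mm) (distance of plain_handle_end from where it was at the start of the episode above 0.012 m).
It fails at once if the cover's lip is pinched between the fingers (y of the grasp point in the frame of cover_lip between -0.005 and 0.009 m and x of the grasp point in the frame of cover_lip between -0.06 and 0.06 m and z of the grasp point in the frame of cover_lip below 0.025 m and contact force between the fingers and duct above 0.5 N).
It fails at once if a valve handle is pinched between the fingers ((y of the grasp point in the frame of tagged_handle_end between -0.007 and 0.007 m and x of the grasp point in the frame of tagged_handle_end between -0.01 and 0.06 m and z of the grasp point in the frame of tagged_handle_end below 0.016 m and contact force between the fingers and valve_tagged above 0.5 N) or (y of the grasp point in the frame of plain_handle_end between -0.007 and 0.007 m and x of the grasp point in the frame of plain_handle_end between -0.01 and 0.06 m and z of the grasp point in the frame of plain_handle_end below 0.016 m and contact force between the fingers and valve_plain above 0.5 N)).
It fails at once if a bystander is moved, lifted or knocked over (more than 25 mm) (distance of any of tape_roll, screwdriver, glue, thermometer, tin, paper_box, mug from where it was at the start of the episode above 0.025 m or angle between any of glue, mug's own z axis and vertical above 0.5 rad).
It also fails if it takes over 51 s, if anything falls off the work surface, if the arm or the gripper's body presses on something with over 40 N, if the wrist force passes 120 N, or if a joint passes its speed limit or range.

## Working session

There is one attempt and no reset: what is moved stays moved. The work goes in short steps, Python scripts to look and compute and a tool call to move; the robot and the scene stay as the last step left them, time stands still between calls to the robot, and variables do not carry over. Pictures are saved under pics/ and viewed, and the job is handed in when it is done.

Besides the shell and the picture viewer there is one more tool, called after "Emit:" by a JSON object that holds its "name" and its "arguments", one argument or row to a line. move_arm: Moves the arm, as the interface text tells. Its arguments: {"type":"object","properties":{"motion":{"type":"string"},"grip":{"type":"number"},"force":{"type":"number"}},"required":["motion"]}

```bash
mkdir -p pics && cat > h.py <<'E'
import numpy as np, cv2
from workcell import get_obs, camera, camera_info
def rot(a):
    a=np.array(a,float)
    if a.shape==(3,3): return a
    from scipy.spatial.transform import Rotation as R
    return R.from_quat(a).as_matrix()
def snap(n,f):
    info=camera_info(n); p,d=camera(n)
    cv2.imwrite('pics/'+f+'.png',p[:,:,::-1]); np.savez('/tmp/'+f,p=p,d=d,K=info['camera_matrix'],e=info['eye'],R=rot(info['attitude']))
    return p,d,info
def ray(f,u,v):
    z=np.load('/tmp/'+f+'.npz');K=z['K']
    d=np.array([(u-K[0,2])/K[0,0],-(v-K[1,2])/K[1,1],-1.]); return z['e'],z['R']@d,z['d'][int(v),int(u)]
def onz(f,u,v,h):
    e,r,_=ray(f,u,v); return e+r*(h-e[2])/r[2]
def pt(f,u,v):
    e,r,d=ray(f,u,v); return e+r*d
E
python3 - <<'E'
from h import *
for n in ['scene','top','wrist']:
    p,d,i=snap(n,n+'0'); print(n,i)
o=get_obs(); print(o)
E
```

```text
scene {'camera_matrix': array([[581.87838508,   0.        , 315.81367568],
       [  0.        , 581.87838508, 234.68211354],
       [  0.        ,   0.        ,   1.        ]]), 'eye': array([1.03338634, 0.47970394, 0.80058387]), 'attitude': array([0.13245139, 0.35068721, 0.8759766 , 0.3035459 ])}
top {'camera_matrix': array([[444.28301859,   0.        , 317.22434247],
       [  0.        , 444.28301859, 246.92587426],
       [  0.        ,   0.        ,   1.        ]]), 'eye': array([ 0.48980188, -0.02623547,  0.84421604]), 'attitude': array([-0.02953745,  0.05339243,  0.7096655 , -0.70189149])}
wrist {'camera_matrix': array([[395.40631189,   0.        , 322.43740549],
       [  0.        , 395.40631189, 238.29004363],
       [  0.        ,   0.        ,   1.        ]]), 'eye': array([ 0.22699087, -0.58636862,  0.37388186]), 'attitude': array([-0.10422841,  0.08115209, -0.6025003 ,  0.78711128])}
{'clock': 0.15, 'joint_pos': array([ 1.28439878,  0.33274938, -0.0647072 ,  1.46069977,  0.02161243,
        1.34989088, -0.08851437]), 'joint_velocities': array([ 0.00101271, -0.00170713,  0.00058507, -0.00374525, -0.00021117,
       -0.00014708,  0.00082908]), 'tau': array([ 5.31196893e-04, -6.25825381e+01,  4.90177923e-02, -3.91852462e+01,
        1.63555954e-02,  7.42497621e-03,  4.10267319e-05]), 'position': array([ 0.1629016 , -0.60312726,  0.23070778]), 'ee_rot': array([ 0.43010658,  0.56172366, -0.4296844 ,  0.56111155]), 'ft_force': array([-1.3655767 ,  0.54516739,  0.54946207]), 'torque': array([ 0.00741325,  0.01706933, -0.03867625]), 'grip_width': 1.0021167488218854}
```

View pics/top0.png

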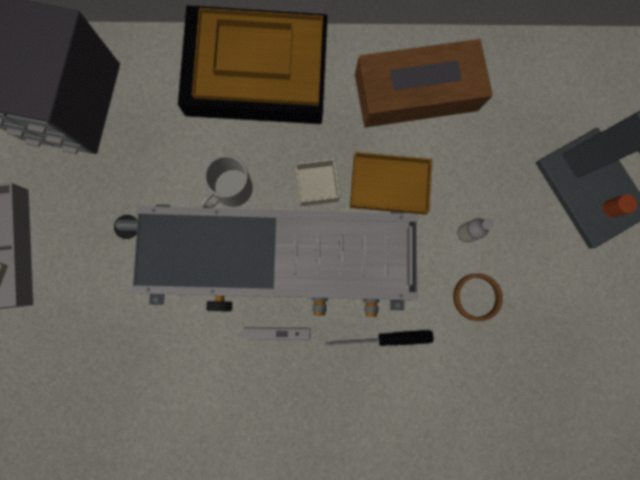

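View pics/scene0.png

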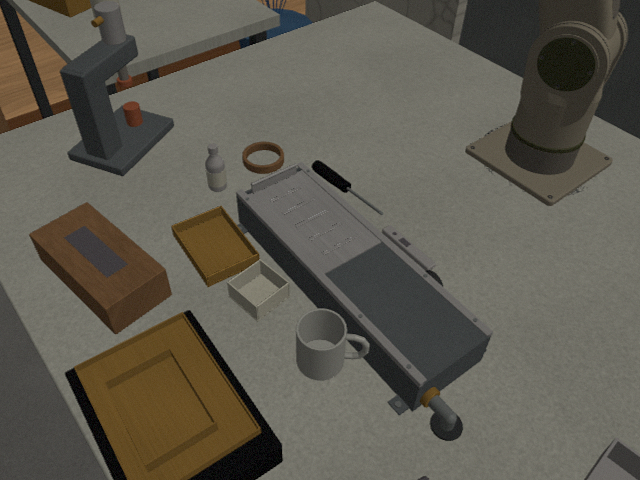

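View pics/wrist0.png

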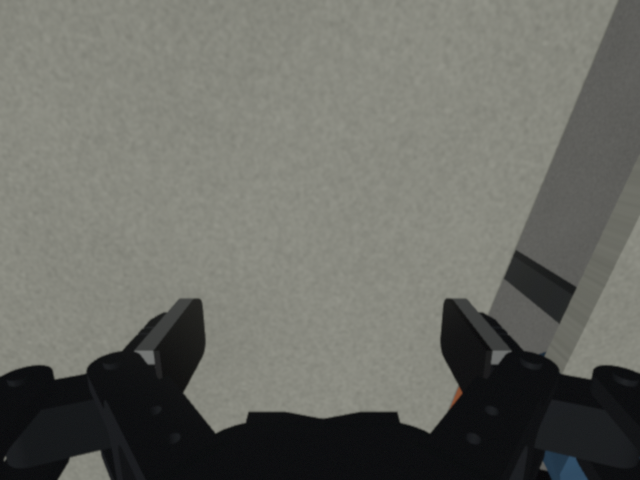

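The top view shows the duct at u 135–417, v 207–299, with the cover lip near u≈411 and v 222–290. The glue bottle (472,230) and tape roll (478,297) are off its right end. Next I'll measure the duct by depth and a rectangle fit.

```bash
cat > m.py <<'E'
from h import *
import sys
def cloud(f):
    z=np.load('/tmp/'+f+'.npz');K=z['K'];v,u=np.mgrid[0:480,0:640];d=z['d'].astype(float)
    c=np.stack([(u-K[0,2])/K[0,0]*d,-(v-K[1,2])/K[1,1]*d,-d],-1)
    P=c@z['R'].T+z['e']; P[d==0]=np.nan; return P
E
python3 - <<'E'
from m import *
P=cloud('top0'); Z=P[...,2]
print('desk z',np.nanmedian(Z[380:460,100:500]))
m=((Z>0.055)&(Z<0.11)).astype(np.uint8); m[:190]=0;m[310:]=0;m[:,:120]=0;m[:,440:]=0
n,l,s,c=cv2.connectedComponentsWithStats(m); print(s,c)
k=1+np.argmax(s[1:,4]); q=P[l==k]
r=cv2.minAreaRect((q[:,:2]*1000).astype(np.float32)); print(r, cv2.boxPoints(r))
for u in range(396,424,2): print(u,[tuple(np.round(P[v,u]*1000).astype(int)) for v in (213,235,255,275,293)])
z=np.load('/tmp/top0.npz')['p']
cv2.imwrite('pics/topcrop.png',cv2.resize(np.clip(z[195:315,120:430].astype(int)*2,0,255).astype(np.uint8)[:,:,::-1],None,fx=2.5,fy=2.5,interpolation=cv2.INTER_CUBIC))
z=np.load('/tmp/scene0.npz')['p']
cv2.imwrite('pics/scenecrop.png',cv2.resize(np.clip(z[140:280,180:400].astype(int)*2,0,255).astype(np.uint8)[:,:,::-1],None,fx=3.5,fy=3.5,interpolation=cv2.INTER_CUBIC))
E
```

```text
desk z -0.0006732736020998997
[[     0      0    640    480 282547]
 [   130    190    289    110  24535]
 [   210    301     16      9    116]
 [   226    302      1      1      1]
 [   226    305      1      1      1]] [[323.4516983  238.38738334]
 [274.4827797  251.99804361]
 [217.29310345 305.00862069]
 [226.         302.        ]
 [226.         305.        ]]
((590.6016845703125, 16.643035888671875), (491.8697509765625, 187.96766662597656), 87.94091796875) [[ 487.84207 -225.7562 ]
 [ 675.6884  -232.50989]
 [ 693.3613   259.04227]
 [ 505.51495  265.79596]]
396 [(np.int64(639), np.int64(-192), np.int64(79)), (np.int64(601), np.int64(-192), np.int64(72)), (np.int64(565), np.int64(-191), np.int64(73)), (np.int64(530), np.int64(-190), np.int64(73)), (np.int64(499), np.int64(-188), np.int64(77))]
398 [(np.int64(639), np.int64(-196), np.int64(79)), (np.int64(601), np.int64(-197), np.int64(70)), (np.int64(565), np.int64(-194), np.int64(74)), (np.int64(530), np.int64(-193), np.int64(74)), (np.int64(499), np.int64(-191), np.int64(79))]
400 [(np.int64(639), np.int64(-199), np.int64(79)), (
[... 2114 characters left out ...]
nt64(653), np.int64(-252), np.int64(3)), (np.int64(611), np.int64(-251), np.int64(0)), (np.int64(572), np.int64(-250), np.int64(-2)), (np.int64(533), np.int64(-248), np.int64(-2)), (np.int64(498), np.int64(-226), np.int64(80))]
420 [(np.int64(653), np.int64(-255), np.int64(4)), (np.int64(611), np.int64(-255), np.int64(0)), (np.int64(572), np.int64(-253), np.int64(-1)), (np.int64(533), np.int64(-252), np.int64(0)), (np.int64(499), np.int64(-251), np.int64(-3))]
422 [(np.int64(653), np.int64(-259), np.int64(5)), (np.int64(611), np.int64(-259), np.int64(0)), (np.int64(572), np.int64(-257), np.int64(1)), (np.int64(533), np.int64(-256), np.int64(-1)), (np.int64(499), np.int64(-254), np.int64(1))]
```

View pics/topcrop.png

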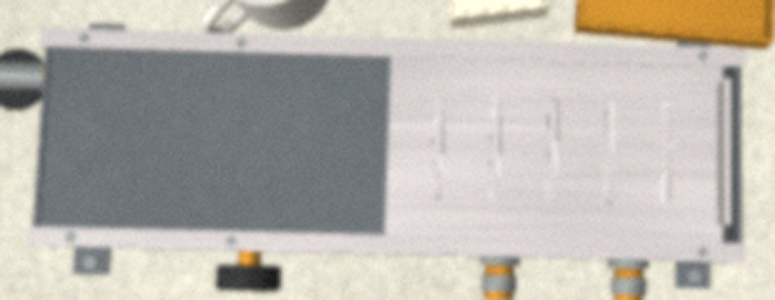

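View pics/scenecrop.png

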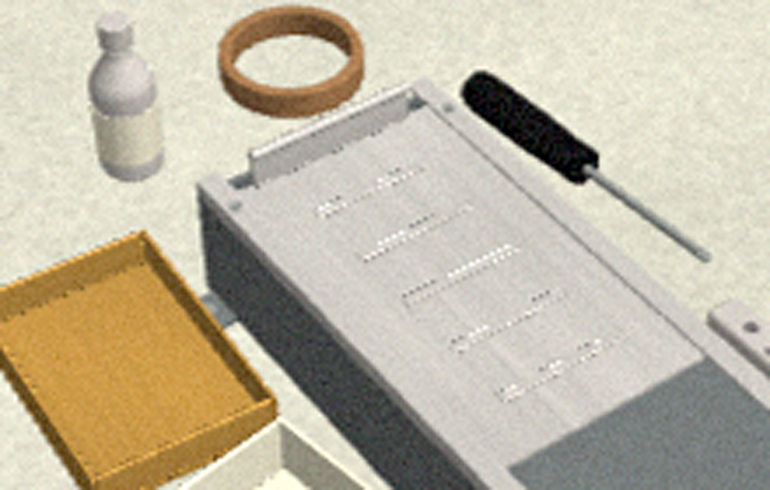

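```bash
python3 - <<'E'
from m import *
P=cloud('top0'); Z=P[...,2]
X,Y=P[...,0],P[...,1]
m=(Z>0.058)&(Z<0.11)&(X>.49)&(Y>-.26)&(Y<.32)
# long edges: per-column extents of rail top by y-bins
ys=np.arange(-.2,.25,.02); lo=[];hi=[]
for y in ys:
    s=m&(abs(Y-y)<.006)&(Z>.074)&(Z<.085); x=X[s]; lo.append(np.percentile(x,1)); 
    hi.append(x[x<.66].max())
print(np.round(lo,4)); print(np.round(hi,4))
pl=np.polyfit(ys,lo,1); g=ys<.02; ph=np.polyfit(ys[g],np.array(hi)[g],1); print(pl,ph)
q=P[(Z>.09)&(Z<.105)&(X>.5)&(X<.63)&(Y<-.19)&(Y>-.24)]
print('lip',len(q),q.min(0),q.max(0),q.mean(0), np.polyfit(q[:,0],q[:,1],1))
from scipy.spatial.transform import Rotation as R
print(R.from_quat(get_obs()['ee_rot']).as_matrix())
# deck/cover: right extents
for x in (.51,.54,.57,.6,.63):
    s=m&(abs(X-x)<.004)&(Z>.055); print(x,Y[s].min(),Y[s].max())
E
```

```text
[0.4916 0.4902 0.4905 0.4924 0.4927 0.493  0.4932 0.4952 0.4954 0.4957
 0.4975 0.4979 0.4981 0.4983 0.5003 0.5006 0.5008 0.501  0.503  0.5032
 0.5035 0.5039 0.5056]
[0.6389 0.6391 0.6393 0.6411 0.6413 0.6413 0.6435 0.6434 0.6435 0.6455
 0.6455 0.646  0.6478 0.6476 0.6478 0.65   0.6502 0.6502 0.6521 0.6521
 0.6522 0.6541 0.6542]
[0.03436344 0.4968569 ] [0.03478821 0.64549012]
lip 201 [ 0.51332235 -0.21548396  0.09016362] [ 0.61260831 -0.20797208  0.10211991] [ 0.56337233 -0.21135864  0.09643019] [-0.03546893 -0.19137643]
[[-3.24314678e-04  9.65403847e-01  2.60759098e-01]
 [ 1.00031284e-03  2.60759294e-01 -9.65403330e-01]
 [-9.99999447e-01 -5.22537968e-05 -1.05027393e-03]]
0.51 -0.2256717549190922 0.2647486337978631
0.54 -0.2265937214716946 0.26312510287623947
0.57 -0.2277980673094121 0.26267750830616565
0.6 -0.22890979789876387 0.2622603365371738
0.63 -0.2294860722920284 0.25962693154919153
```

The duct yaw is about −0.0345 rad and its origin about (0.567, −0.115). The duct measures 490 mm long, which matches the given size, and rail top and lip top measure 79 and 99 mm, also as given. The middle of the lip face is near (0.564, −0.213), so I'll close the hand and move to the right of the lip.

Emit:
{"name": "move_arm", "arguments": {
  "motion": "0.04 0.035 0 -0.1; 0.08 0.07 0 -0.2; 0.12 0.105 0 -0.298; 0.16 0.14 0 -0.298; 0.2 0.175 0 -0.298; 0.24 0.21 0 -0.298; 0.28 0.245 0 -0.298; 0.32 0.28 0 -0.298; 0.36 0.315 0 -0.298; 0.399 0.345 0 -0.298",
  "grip": 0,
  "force": 40
}}

```text
clock: 1.4
position: [0.5631, -0.2568, 0.2312]
ee_rot: [-0.508, -0.492, 0.508, -0.491]
ft_force: [-0.2, 0.5, 0.2]
grip_width: -0.001
```

Emit:
{"name": "move_arm", "arguments": {
  "motion": "0 -0.002 -0.04 0; 0 -0.002 -0.08 0; 0 -0.002 -0.12 0; 0 -0.002 -0.148 0; 0 -0.002 -0.148 0"
}}

```text
clock: 2.02
position: [0.5604, -0.2598, 0.081]
ee_rot: [-0.508, -0.493, 0.509, -0.49]
ft_force: [-0.8, -0.8, 0.6]
grip_width: -0.002
```

```bash
python3 - <<'E'
from h import *
snap('scene','s1'); snap('wrist','w1'); o=get_obs(); print(o['position'],o['ft_force'])
z=np.load('/tmp/s1.npz')['p']
cv2.imwrite('pics/s1c.png',cv2.resize(np.clip(z[60:260,180:400].astype(int)*2,0,255).astype(np.uint8)[:,:,::-1],None,fx=3,fy=3))
E
```

```text
[ 0.56238796 -0.2605302   0.08424528] [-0.15824859  0.17038226  1.53658727]
```

View pics/s1c.png

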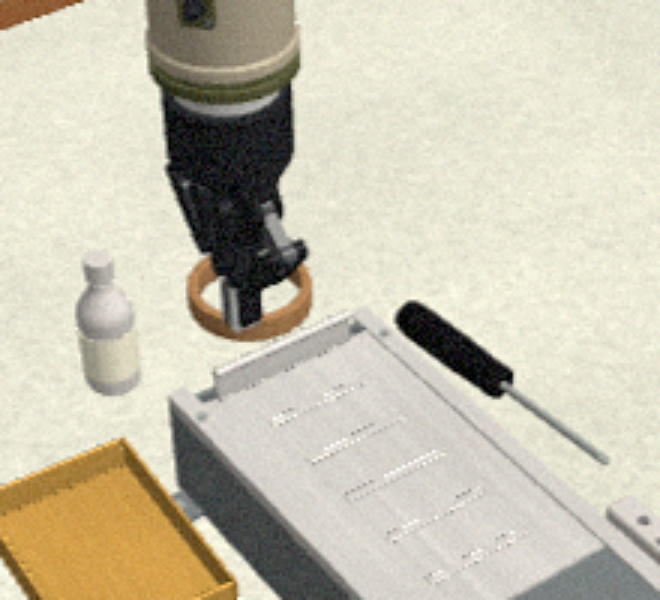

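View pics/w1.png

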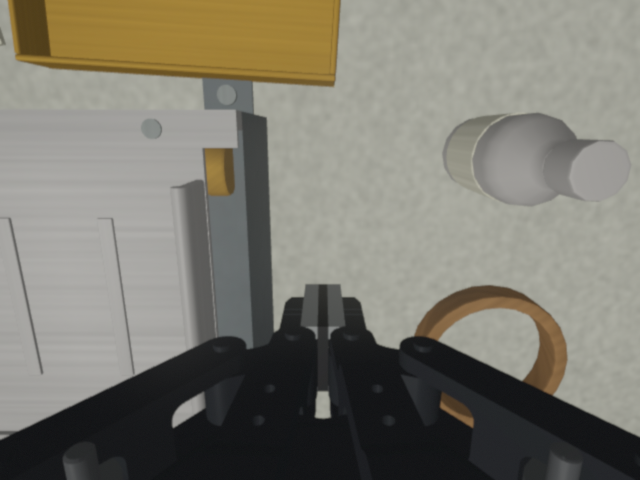

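The closed fingertips are in line with the lip and right of it, with the lip at wrist-view u≈190. The glue and tape roll are clear. I'll push left along the duct axis.

Emit:
{"name": "move_arm", "arguments": {
  "motion": "0.0004 0.012 -0.001 0; 0.0007 0.02 -0.001 0; 0.001 0.028 -0.001 0; 0.0013 0.036 -0.001 0; 0.0016 0.044 -0.001 0; 0.0018 0.052 -0.001 0; 0.002 0.06 -0.001 0"
}}

```text
clock: 3.0
position: [0.5642, -0.2001, 0.0825]
ee_rot: [0.509, 0.491, -0.508, 0.492]
ft_force: [1.5, -3.9, 2.0]
grip_width: 0.003
```

The force is about −4 N in y, as expected for the sliding cover. I'll continue.

Emit:
{"name": "move_arm", "arguments": {
  "motion": "0.0007 0.02 0 0; 0.0014 0.04 0 0; 0.002 0.06 0 0; 0.0028 0.08 0 0; 0.0035 0.1 0 0; 0.004 0.12 0 0; 0.0048 0.14 0 0; 0.0055 0.16 0 0; 0.006 0.175 0 0; 0.0065 0.185 0 0"
}}

```text
clock: 4.25
position: [0.5703, -0.0143, 0.0822]
ee_rot: [-0.508, -0.492, 0.508, -0.491]
ft_force: [0.2, -2.3, 2.4]
grip_width: 0.0
```

```bash
python3 - <<'E'
from h import *
snap('wrist','w2'); o=get_obs(); print(o['position'],o['ft_force'])
E
```

```text
[ 0.57028014 -0.01299328  0.0822395 ] [ 1.26450446 -0.91926032  0.36954964]
```

View pics/w2.png

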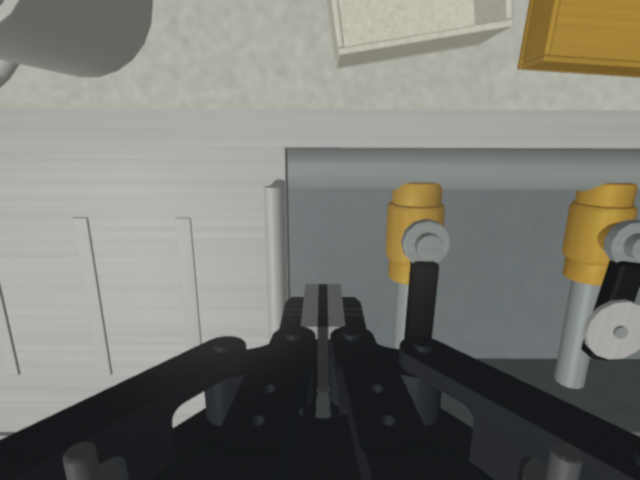

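The cover is moving with the fingers, lip at u≈280. The plain valve is at u≈425 and the tagged valve at u≈615, so the tagged one is at duct y = −40 mm. I'll push slowly to the stop.

Emit:
{"name": "move_arm", "arguments": {
  "motion": "0.0002 0.008 0 0; 0.0005 0.016 0 0; 0.0007 0.021 0 0; 0.0008 0.025 0 0; 0.001 0.028 0 0; 0.001 0.028 0 0"
}}

```text
clock: 5.05
position: [0.5709, 0.0047, 0.0822]
ee_rot: [-0.507, -0.488, 0.513, -0.491]
ft_force: [-4.1, -25.5, 6.8]
grip_width: 0.002
```

The force rose to 25 N with the TCP held at y = 0.005, so that is the stop. I'll back off, rise and check.

Emit:
{"name": "move_arm", "arguments": {
  "motion": "0 -0.03 0 0; -0.01 -0.06 0.04 0; -0.04 -0.1 0.08 0; -0.07 -0.12 0.12 0; -0.07 -0.12 0.12 0; -0.07 -0.12 0.12 0"
}}

```text
clock: 5.8
position: [0.5015, -0.1064, 0.2018]
ee_rot: [0.508, 0.492, -0.508, 0.491]
ft_force: [-0.1, 0.0, -0.3]
grip_width: -0.003
```

```bash
python3 - <<'E'
from m import *
snap('wrist','w3'); snap('top','t3'); o=get_obs(); print(o['clock'],o['position'],o['ft_force'])
P=cloud('t3');X,Y,Z=[P[...,i] for i in range(3)]
q=P[(Z>.09)&(Z<.105)&(X>.5)&(X<.63)&(Y<.1)&(Y>-.03)]
print(len(q)); 
if len(q): print(q.min(0),q.max(0),q.mean(0))
P=cloud('w3');X,Y,Z=[P[...,i] for i in range(3)]
q=P[(Z>.09)&(Z<.105)&(X>.5)&(X<.63)&(Y<.1)&(Y>-.03)]
print(len(q)); 
if len(q): print(q.min(0),q.max(0),q.mean(0))
z=np.load('/tmp/t3.npz')['p']
cv2.imwrite('pics/t3c.png',cv2.resize(np.clip(z[195:315,120:430].astype(int)*2,0,255).astype(np.uint8)[:,:,::-1],None,fx=2.5,fy=2.5,interpolation=cv2.INTER_CUBIC))
E
```

```text
5.9 [ 0.50140477 -0.10606465  0.20107306] [-0.45299338 -0.02109501 -0.34042546]
209
[0.52265394 0.01748266 0.09239382] [0.6212514  0.02625218 0.10193576] [0.5727125  0.02125627 0.09741999]
2394
[0.52022588 0.01486004 0.09000635] [0.62026669 0.02445925 0.10158454] [0.57291332 0.01882235 0.09708659]
```

View pics/w3.png

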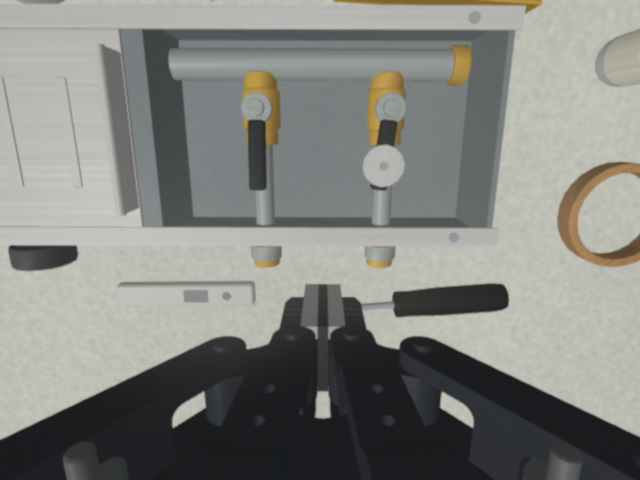

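View pics/t3c.png

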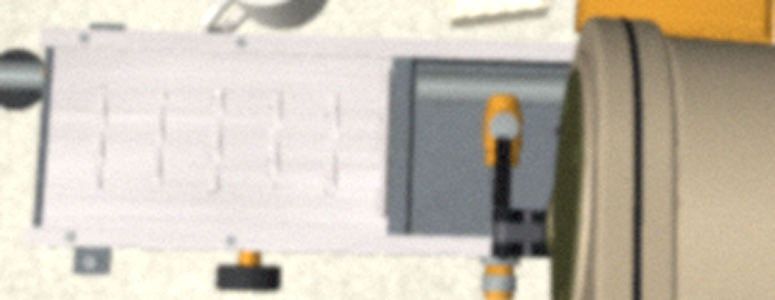

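The bay is open, and the lip moved from y = −0.211 to +0.021 and is at its stop. The wrist view shows the tagged stem at (391,107), the tag centre at (383,165), the plain stem at (257,107) and the plain handle end at (257,188).

```bash
python3 - <<'E'
from m import *
z=np.load('/tmp/w3.npz');g=cv2.cvtColor(z['p'],cv2.COLOR_RGB2GRAY)
c=cv2.HoughCircles(cv2.medianBlur(g,3),cv2.HOUGH_GRADIENT,1,30,param1=80,param2=18,minRadius=10,maxRadius=25); print(c)
O=np.array([.5672,-.115]);a=-.0345;Rm=np.array([[np.cos(a),-np.sin(a)],[np.sin(a),np.cos(a)]])
for n,u,v,h in [('tstem',391,107,.058),('tag',383,165,.059),('pstem',256,107,.058),('pend',257,188,.056),('tape rail right',497,240,.08)]:
    p=onz('w3',u,v,h); print(n,p.round(4),'depth',pt('w3',u,v).round(4),'duct',(Rm.T@(p[:2]-O)).round(4))
E
```

```text
[[[383.5 166.5  21. ]
  [255.5 108.5  14.9]
  [619.5  65.5  24.4]]]
tstem [ 0.5821 -0.1565  0.058 ] depth [ 0.5822 -0.1565  0.0579] duct [ 0.0164 -0.041 ]
tag [ 0.5429 -0.1511  0.059 ] depth [ 0.5431 -0.1507  0.0617] duct [-0.023  -0.0369]
pstem [ 0.5853 -0.0634  0.058 ] depth [ 0.5853 -0.0633  0.0576] duct [0.0163 0.0522]
pend [ 0.5291 -0.0594  0.056 ] depth [ 0.5292 -0.0596  0.057 ] duct [-0.04    0.0542]
tape rail right [ 0.4906 -0.2276  0.08  ] depth [ 4.673e-01 -2.634e-01 -2.000e-04] duct [-0.0726 -0.1152]
```

Both stems agree with the expected places to within 3 mm. The tag centre is 40 mm from its stem and the handle angle is about 0.1 rad. Next I'll work out the finger path for the sweep.

```bash
python3 - <<'E'
from m import *
a=-.0345;Rm=np.array([[np.cos(a),-np.sin(a)],[np.sin(a),np.cos(a)]]);S=np.array([.583,-.156])
W=lambda r: S+Rm@(np.array(r)/1000)
print('pre',W([-45,-44])-[.5015,-.1065], W([-45,-44]))
p0=W([-45,-44])
for t,s in zip(np.deg2rad([0,10,20,30,40,50,60,70,80,90,90]),[45,44,43,42,41,40,40,41,43,45,45]):
    d=np.array([-np.cos(t),np.sin(t)]);n=np.array([np.sin(t),np.cos(t)])
    m=15+11*np.sin(t)+14*np.cos(t)
    c=s*d-m*n; print(round(np.rad2deg(t)),c.round(1),(W(c)-p0).round(4))
E
```

```text
pre [ 0.03500908 -0.09192163] [ 0.53650908 -0.19842163]
0 [-45. -29.] [0.0005 0.015 ]
10 [-48.7 -22.6] [-0.0029  0.0215]
20 [-51.3 -15.3] [-0.0053  0.0289]
30 [-52.7  -7.3] [-0.0064  0.037 ]
40 [-52.5   1.2] [-0.0059  0.0455]
50 [-50.6   9.8] [-0.0037  0.054 ]
60 [-47.3  18.9] [-0.0001  0.0629]
70 [-42.3  28.2] [0.0052 0.0721]
80 [-35.3  37.4] [0.0125 0.0811]
90 [-26.  45.] [0.0221 0.0883]
90 [-26.  45.] [0.0221 0.0883]
```

Emit:
{"name": "move_arm", "arguments": {
  "motion": "0.018 -0.046 0 0; 0.035 -0.092 0 0; 0.035 -0.092 -0.03 0; 0.035 -0.092 -0.06 0; 0.035 -0.092 -0.09 0; 0.035 -0.092 -0.11 0; 0.035 -0.092 -0.125 0; 0.035 -0.092 -0.125 0"
}}

```text
clock: 6.9
position: [0.5359, -0.1986, 0.0758]
ee_rot: [-0.508, -0.493, 0.509, -0.491]
ft_force: [0.6, 0.2, 0.8]
grip_width: -0.003
```

```bash
python3 - <<'E'
from m import *
snap('wrist','w4'); snap('scene','s4'); o=get_obs(); print(o['clock'],o['position'],o['ft_force'])
z=np.load('/tmp/s4.npz')['p']
cv2.imwrite('pics/s4c.png',cv2.resize(np.clip(z[60:260,180:400].astype(int)*2,0,255).astype(np.uint8)[:,:,::-1],None,fx=3,fy=3))
E
```

```text
7.0 [ 0.53692172 -0.19921083  0.07767881] [ 0.94876744 -0.11426016 -0.14507734]
```

View pics/w4.png

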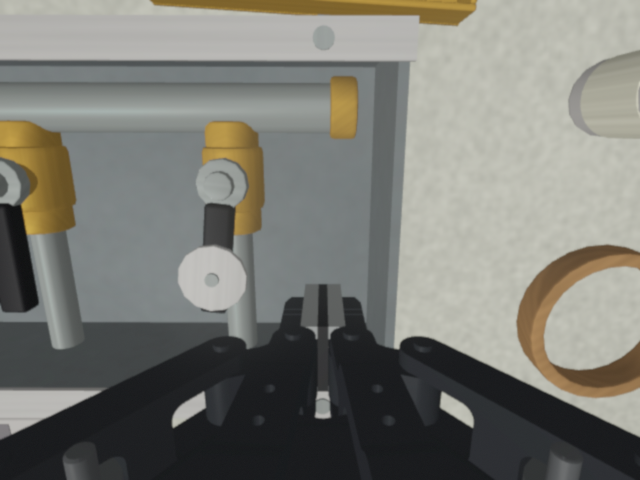

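View pics/s4c.png

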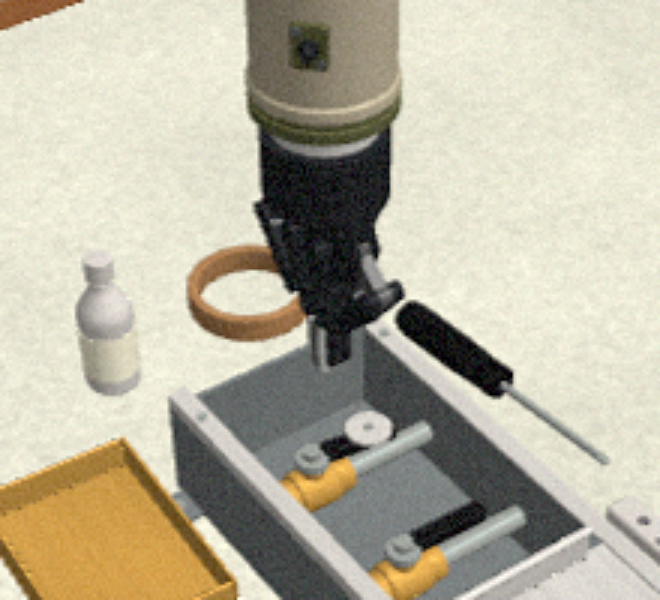

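The fingers are in the bay to the right of the tagged handle, with the tag at (212,278) and the tip at (323,295), and both walls are clear. I'll descend to handle level.

Emit:
{"name": "move_arm", "arguments": {
  "motion": "0 0 -0.01 0; 0 0 -0.02 0; 0 0 -0.03 0; 0 0 -0.03 0"
}}

```text
clock: 7.5
position: [0.5358, -0.1992, 0.0462]
ee_rot: [-0.508, -0.492, 0.509, -0.491]
ft_force: [-0.6, -0.4, -0.2]
grip_width: 0.005
```

No contact on the way down. I'll start the sweep with the first half.

Emit:
{"name": "move_arm", "arguments": {
  "motion": "0.001 0.008 0 0; 0 0.015 0 0; -0.003 0.022 0 0; -0.005 0.029 0 0; -0.006 0.037 0 0; -0.006 0.046 0 0; -0.006 0.046 0 0"
}}

```text
clock: 8.38
position: [0.5299, -0.1534, 0.0474]
ee_rot: [-0.508, -0.491, 0.509, -0.491]
ft_force: [-2.0, -2.9, 0.6]
grip_width: 0.003
```

```bash
python3 - <<'E'
from m import *
snap('wrist','w5'); o=get_obs(); print(o['clock'],o['position'],o['ft_force'])
E
```

```text
8.425 [ 0.52989298 -0.15350539  0.04734344] [-2.29118506 -1.95044441  1.47128034]
```

View pics/w5.png

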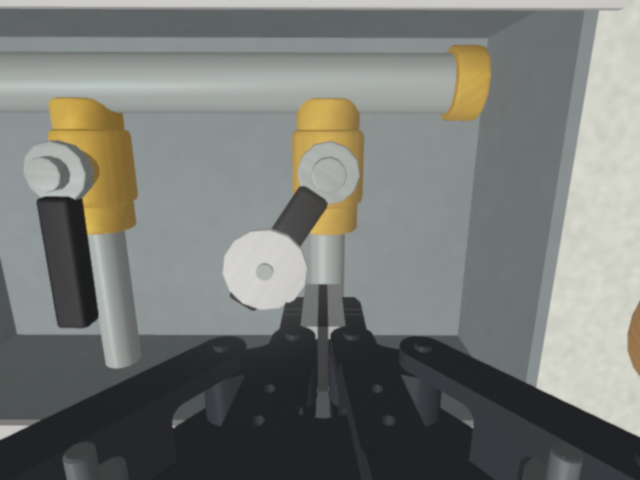

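The handle has turned about 35°, with the tag at (265,270) and the fingers behind it. I'll go on with the second half.

Emit:
{"name": "move_arm", "arguments": {
  "motion": "0.002 0.008 0 0; 0.006 0.017 0 0; 0.011 0.026 0 0; 0.018 0.034 0 0; 0.024 0.039 0 0; 0.028 0.042 0 0; 0.028 0.042 0 0"
}}

```text
clock: 9.3
position: [0.5578, -0.1113, 0.0469]
ee_rot: [-0.508, -0.492, 0.509, -0.491]
ft_force: [-2.6, -1.1, -1.5]
grip_width: -0.002
```

```bash
python3 - <<'E'
from m import *
snap('wrist','w6'); o=get_obs(); print(o['clock'],o['position'],o['ft_force'])
E
```

```text
9.35 [ 0.55779233 -0.1112971   0.04686717] [-2.86190397 -0.43863774 -0.80553503]
```

View pics/w6.png

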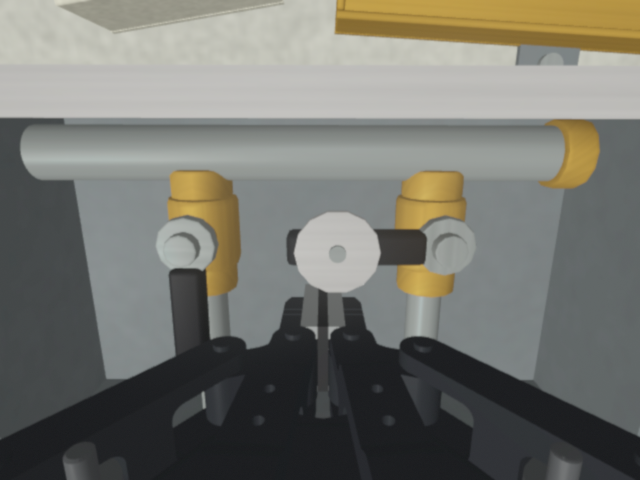

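The handle is almost across its pipe, tag at (337,252). I'll press on in +x to the stop.

Emit:
{"name": "move_arm", "arguments": {
  "motion": "0.002 0 0 0; 0.004 0 0 0; 0.006 0 0 0; 0.008 0 0 0; 0.008 0 0 0"
}}

```text
clock: 9.98
position: [0.5595, -0.1112, 0.0458]
ee_rot: [-0.505, -0.495, 0.512, -0.487]
ft_force: [-33.0, 2.0, 19.5]
grip_width: -0.001
```

It met the stop: 33 N after only 1.7 mm more travel. I'll back off, rise and check.

Emit:
{"name": "move_arm", "arguments": {
  "motion": "-0.006 0 0 0; -0.018 0 0 0; -0.026 0 0.005 0; -0.026 0 0.05 0; -0.026 0 0.1 0; -0.05 0 0.15 0; -0.06 0 0.17 0; -0.06 0 0.17 0; -0.06 0 0.17 0"
}}

```text
clock: 11.1
position: [0.5062, -0.1113, 0.2161]
ee_rot: [-0.508, -0.492, 0.509, -0.491]
ft_force: [0.1, 1.3, -0.7]
grip_width: -0.001
```

```bash
python3 - <<'E'
from m import *
snap('wrist','w7'); snap('scene','s7'); o=get_obs(); print(o['clock'],o['position'],o['ft_force'])
E
```

```text
11.2 [ 0.50614563 -0.11118188  0.21575771] [ 0.2704749  -0.17992242  0.43830208]
```

View pics/w7.png

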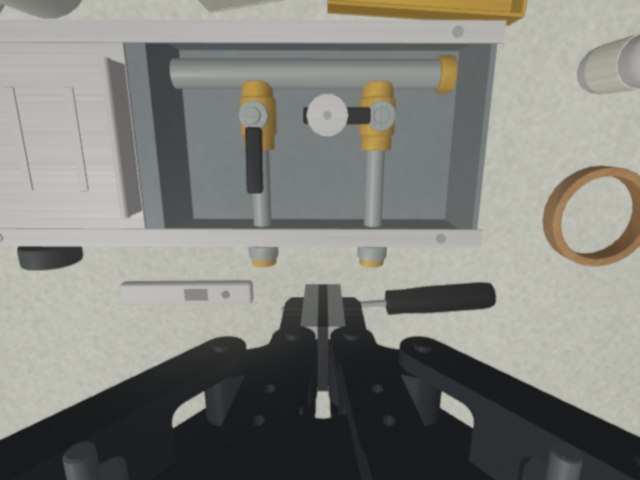

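View pics/s7.png

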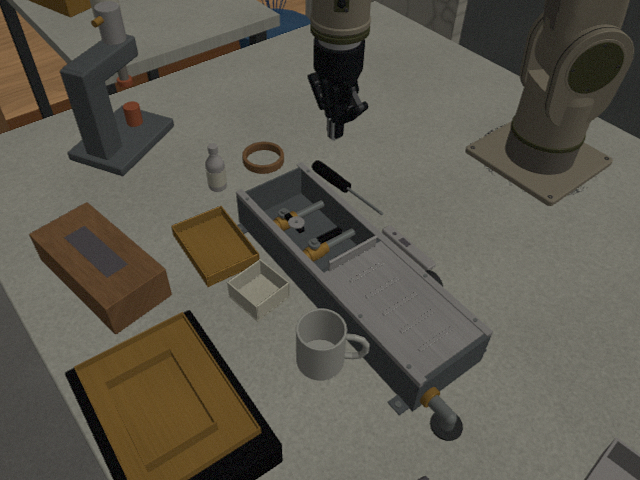

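```bash
python3 - <<'E'
from m import *
a=-.0345;Rm=np.array([[np.cos(a),-np.sin(a)],[np.sin(a),np.cos(a)]])
s=onz('w7',381,116,.058);t=onz('w7',327,115,.059);d=Rm.T@(t-s)[:2];print(d,np.linalg.norm(d),'theta',np.arctan2(d[1],-d[0]))
print('pend',onz('w7',255,192,.056))
P=cloud('w7');q=P[(P[...,2]>.09)&(P[...,2]<.105)&(P[...,0]>.5)&(P[...,0]<.63)&(P[...,1]<.1)&(P[...,1]>-.03)];print('lip',q.mean(0))
o=get_obs();print(abs(o['joint_velocities']).max())
E
```

```text
[0.00064542 0.03933418] 0.03933947045393926 theta 1.5872035045069375
pend [ 0.52867433 -0.06014455  0.056     ]
lip [0.57270895 0.01886269 0.09710718]
0.0037389736033468382
```

The handle measures 1.587 rad, which is shut within measuring error. The plain handle's end is within 1 mm of before, the lip is still at y = 0.019, and the hand is clear.

```bash
python3 -c "
from workcell import hand_in
print(hand_in())"
```

```text
the job is handed in; nothing more can be done
None
```

The tagged valve is shut and the cover is fully open. I handed the job in at about 11 s on the robot's clock, and no verdict is reported.

- **Cover:** I pushed it by its lip with closed fingers until it met the stop at about 25 N. The lip moved about 233 mm and had not shifted when I looked again after the valve push.
- **Tagged handle:** this was the right-hand valve. I swept the handle clockwise to its stop, which it met at about 33 N. My last image measurement gave about 1.59 rad, against 1.571 for shut.
- **Other handle:** its end measured within 1 mm of its position after the cover opened.
- **Things on the desk:** they look unmoved in the last scene and wrist pictures, but I did not measure them individually.
- **Hand:** it finished clear, 0.216 m above the desk, with no contact force.

No check failed. The measured stem positions differed from the expected ones by 2–3 mm, which is about the accuracy of the calibration.

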